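Find the real transformer by weight and hold it on the tester

TASK

One of the two look-alike black modules on the pink foam is a wound and potted transformer, the other an empty dummy case: lift each in turn clear of the foam to feel which is heavier, setting it back upright on the foam, and leave the light dummy there. Put the heavier one upright between the steel guides of the contact tester and press it well down against the springs of the gold plate. The contacts make only while it is held, so finish still gripping it by its sides and holding it down, with everything else on the bench left alone.

Things in the scene. Friction and masses are not known exactly. Their poses are not given: they have to be found in the camera images.
- module_a: one of two look-alike black moulded modules with a plain grey plate on top, 46 mm (its x) x 56 mm (its y) x 40 mm high; origin at the centre of the underside, z up; ten thin pins reach 5 mm below it and sink freely into the foam or the plate's sockets. One of the two weighs about 0.45 kg, the other under 0.2 kg; which one, neither look nor name tells. Best gripped across the 46 mm
- module_b: the other module: same shape, size, origin and axes as module_a; it may be the heavier or the lighter one
- foam: fixed pink anti-static foam pad on which both modules stand, side by side along its y about 110 mm apart; 105 mm (x) x 215 mm (y) x 18 mm thick, firm; origin at the centre of its underside, top 18 mm above the bench
- tester: fixed grey hand-press contact tester, base 120 mm (x) x 140 mm (y), its top 24 mm above the bench; origin on the bench below the middle of the nest; red and black binding posts on its -x side. The nest lies between two bent sheet-steel guides at its y ends. A module goes in upright from above, its y along the tester's y, either way round
- mouth (a point): middle of the nest's open top, 60 mm above the bench, axes as the tester's. Inner faces of the guides below it: end walls at y = +-30 mm (2 mm play to a module), corner lips at x = +-25 mm (2 mm play) that cover |y| = 22.5 to 32.5 mm only, so the x sides stay open for the fingers, 45 mm wide. The guides flare outward from 51 mm up to 60 mm above the bench
- seat (a point): centre of the top of the gold contact plate in the nest, on which the module sits; its axes are the tester's; 38 mm above the bench at rest
- contact_plate (a joint): how far the sprung contact plate is pressed down, m: 0 at rest, 0.008 at its stop; it resists with about 6 N at the start and 11 N at the stop
- mug_1: black and white mug behind the work, 82 mm across and 97 mm high, bystander; origin at the centre of its foot
- solder_reel: blue solder reel standing on its flange behind the work, 56 mm across, 63 mm high, bystander; origin at the centre of its foot
- carton: small blue-grey carton behind the work, 34 x 48 x 22 mm, bystander; origin at the centre of its underside
- blue_board: small blue circuit board lying behind the work, 46 x 62 x 18 mm, bystander; origin at the centre of its underside
Mind the look-alikes: they are no part of the job. Leave any green or purple look-alike of the module_b alone. What is shaped like the module_a but purple is not meant.

How it is judged (in metres and radians):
On the way, in this order (a step that is already met when the one before it is completed fails the run):
1. the lighter module is lifted clear of the foam in the gripper, while the heavier one weighs on the foam (((height (world z) of module_b above 0.033 m and contact force between the fingers and module_b above 2 N and contact force between foam and module_a above 2.5 N) or (height (world z) of module_a above 0.033 m and contact force between the fingers and module_a above 2 N and contact force between foam and module_b above 2.5 N))), for 0.2 s.
2. the heavier module is lifted clear of the foam in the gripper, while the lighter one weighs on the foam (((height (world z) of module_a above 0.033 m and contact force between the fingers and module_a above 2 N and contact force between foam and module_b between 0.5 and 2.5 N) or (height (world z) of module_b above 0.033 m and contact force between the fingers and module_b above 2 N and contact force between foam and module_a between 0.5 and 2.5 N))), for 0.2 s.
At the end, for the whole second after the job is handed in: Heavier module upright in the nest (centre within 5 mm of the seat, turned under 0.15 rad from it, underside on the plate), still gripped at its sides and pressing the plate down by over 4 mm; lighter one upright, still and free on the foam, which feels only its small weight (under 2.5 N) (value of joint contact_plate above 0.004 m and ((horizontal distance between module_a and seat below 0.005 m and z of module_a in the frame of seat between -0.003 and 0.003 m and angle between the y axis of module_a and the y axis of tester, either way round below 0.15 rad and angle between each of module_a, module_b's own z axis and vertical below 0.1 rad and contact force between the fingers and module_a above 15 N and z of the grasp point in the frame of module_a below 0.056 m and linear speed of each of module_a, module_b below 0.02 m/s and horizontal distance between module_b and foam below 0.125 m and z of module_b in the frame of foam between 0.014 and 0.022 m and contact force between foam and module_b between 0.5 and 2.5 N) or (horizontal distance between module_b and seat below 0.005 m and z of module_b in the frame of seat between -0.003 and 0.003 m and angle between the y axis of module_b and the y axis of tester, either way round below 0.15 rad and angle between each of module_b, module_a's own z axis and vertical below 0.1 rad and contact force between the fingers and module_b above 15 N and z of the grasp point in the frame of module_b below 0.056 m and linear speed of each of module_b, module_a below 0.02 m/s and horizontal distance between module_a and foam below 0.125 m and z of module_a in the frame of foam between 0.014 and 0.022 m and contact force between foam and module_a between 0.5 and 2.5 N))); the arm keeps its last pose, push and grip.
It fails at once if a bystander (mug, solder reel, carton or blue board) is moved by more than 2 cm (distance of any of mug_1, solder_reel, carton, blue_board from where it was at the start of the episode above 0.02 m).
It also fails if it takes over 66 s, if anything falls off the work surface, if the arm or the gripper's body presses on something with over 40 N, if the wrist force passes 120 N, or if a joint passes its speed limit or range.

ROBOT

A 7-joint arm with a two-finger parallel gripper is mounted at the origin on a cart in front of the work surface, level with it; the furniture and walls round the work are solid. World frame = base frame: x ahead of the robot, y to its left, z up, the work surface at z = 0. Lengths are in mm, angles in rad, forces in N, time in s.
With the tool pointing down it reaches from about 350 to 775 mm from the base axis. Payload 3.1 kg.
Tool frame: the origin (TCP) lies at the very end of the fingers, on their centre line; the grasp point (between the pads) lies 19 mm behind it; z points along the fingers, y is the line along which they close (so a half turn about z gives the same grasp; the last joint's range is limited). The gripper opens to 85 mm and grips with 20 to 120 N. Pads are 22 mm wide; open, the fingers measure 114 mm over their backs; the gripper's body (76 mm by 85 mm) begins 54 mm behind the grasp point. The pads swing forward as they close: fully open they stand 13 mm farther back than shut.
Start: joints at [-0.042, 0.311, 0.014, 1.512, -0.004, 1.319, -0.027], TCP at [550.016, 0.032, 231.304] pointing down, gripper open.
Joint ranges: [-2.7, 2.7], [-0.3, 1.91], [-1.27, 1.3], [0.12, 2.57], [-1.44, 4.58], [0.2, 2.03], [-3.05, 3.05]. Speed limits (rad/s): [2.79, 2.79, 3.14, 3.14, 3.14, 3.14, 3.14].

INTERFACE

Orientations are given as [roll, pitch, yaw] about the fixed x, y, z axes, in that order (R = Rz(yaw) Ry(pitch) Rx(roll)).
In Python, from rig import manip gives the robot as it stands.
- The arm moves only by the shell command python3 -m jog 'ROWS' [FORCE]. ROWS is text: rows parted by semicolons, each of 7 numbers parted by spaces: the turn, a rotation vector about the tool's x, y, z in degrees, then the shift along the tool's x, y, z in units of 25 mm (1.0 is 25 mm), then the opening, from 0 (shut) to 1 (fully open). In form: ax ay az dx dy dz grip; .... A call has exactly 10 rows; each row is the pose to reach, as a shift and turn from the pose commanded when the call began, along the tool's axes at that moment; what a row does not reach only later rows make up. A row lasts 1/10 s, in which the tool goes at most 50 mm and 8.59 degrees, less where a joint would pass 70% of its speed; a pose out of reach is approached as far as the arm can. A call with a gripper value outside its range is refused whole. The fingers move at their own pace and stop on an object; FORCE is the grip in N (left out, the last holds). Time passes only in rows, so rows that repeat a pose let the fingers close, or fill a call up. It gives the time, the measured TCP pose, the force, the opening and the grip force at its end, in the units of the state.
- manip.state(): the state, without advancing time (a new reading comes with each control period).
- manip.grab_frame(name): name is "scene" or "side" or "wrist"; returns the picture (420x560x3 uint8, red, green, blue); there is no depth.
- manip.camera_model(name): a dict with "fx", "fy", "cx", "cy" (pixels), "R" (3x3) and "t" (3): a world point X has camera coordinates R X + t; the wrist camera has in their place "hand_eye" (4x4, takes a point from camera to tool coordinates, whose origin is the TCP and whose axes are the flange's). Camera axes: x right, y down, z forward; pixel columns grow to the right and rows downward; lengths in mm; the calibration is good to about 2 mm. A picture is of the moment at which its call begins: read the wrist's pose just before it. camera_model takes no time and is no camera call.
- manip.hand_in(): hands the job in; it is judged then, once.
Trained networks look in the newest picture that a camera, given by its name, has taken for a name from the list of things; names that differ only in an ending like _2 or _b are one class to them, and where a whole thing is asked for, a point or a joint stands for the part that bears it (a point fixed in the world has none). Each returns a list of dicts, best first, with "confidence" (0 to 1); they miss things now and then, are a little off and sometimes report something else, mostly with a low value. They report only what shows in the picture. A call takes as long as a camera call. They do not tell look-alikes from the thing itself.
- manip.recognise(target, camera): "rect" ([left, top, right, bottom] in pixels, round what is visible of it).
- manip.regions_of(target, camera): "mask" (420x560 bool, what is visible of it) and "rect" ([left, top, right, bottom] in pixels, round what is visible of it).
- manip.tip_of(target, camera): "centre" ([column, row] in pixels: a listed point, or the origin of a listed thing).
The state is a dict: "time": time; "joint_pos": joint angles; "qvel": joint speeds; "joint_efforts": joint torques, N m; "position": TCP position; "ee_rot": TCP orientation; "ft_force": force on the tool from outside, world axes, zero at the start; "wrist_torque": the same for the moment, N m; "finger_gap": finger opening in mm; "grip_force": force on a finger pad.
Only numpy, scipy, OpenCV 4.12 (cv2) and the standard library are available. Lean on these libraries where they do the work, as an engineer would, in place of code of your own. Each camera call takes 0.05 s, during which the arm holds its last target. There are 200 camera calls.

## Working session

There is one attempt and no reset: what is moved stays moved. The work goes in short steps, Python scripts to look and compute and a shell command to move; the robot and the scene stay as the last step left them, time stands still between calls to the robot, and variables do not carry over. Pictures are saved under pics/ and viewed, at most 10 in all, crops included, and the job is handed in when it is done.

```bash
mkdir -p pics
cat > h.py <<'E'
from rig import manip
import numpy as np, cv2
E
python3 - <<'E'
from h import *
ims=[]
for c in ("scene","side"):
    im=manip.grab_frame(c); cv2.imwrite(f"pics/{c}0.png",im[:,:,::-1])
    for t in ("module_a","foam","tester","mouth","seat"):
        for f in ("recognise","tip_of"):
            try: print(c,t,f,[(np.round(d.get("rect",d.get("centre"))).tolist(),round(d["confidence"],2)) for d in getattr(manip,f)(t,c)][:5])
            except Exception as e: print(c,t,f,e)
s=manip.state(); print(s); print(manip.camera_model("wrist"))
E
```

```text
scene module_a recognise [([371.0, 182.0, 393.0, 204.0], 0.93), ([336.0, 196.0, 363.0, 224.0], 0.9), ([151.0, 238.0, 183.0, 269.0], 0.72), ([348.0, 237.0, 376.0, 270.0], 0.71), ([301.0, 220.0, 325.0, 248.0], 0.65)]
scene module_a tip_of [([311.0, 237.0], 0.98), ([349.0, 213.0], 0.9), ([360.0, 259.0], 0.85), ([169.0, 255.0], 0.78), ([380.0, 200.0], 0.68)]
scene foam recognise [([321.0, 189.0, 409.0, 234.0], 0.62)]
scene foam tip_of [([364.0, 214.0], 0.63)]
scene tester recognise [([217.0, 217.0, 284.0, 277.0], 0.63)]
scene tester tip_of [([250.0, 249.0], 0.78), ([362.0, 213.0], 0.46)]
scene mouth recognise [([219.0, 222.0, 288.0, 274.0], 0.6)]
scene mouth tip_of [([250.0, 230.0], 0.64)]
scene seat recognise [([240.0, 230.0, 259.0, 246.0], 0.72)]
scene seat tip_of [([251.0, 237.0], 0.85), ([378.0, 198.0], 0.48)]
side module_a recognise [([164.0, 184.0, 189.0, 205.0], 0.81), ([255.0, 168.0, 268.0, 182.0], 0.67), ([232.0, 263.0, 259.0, 299.0], 0.65), ([242.0, 306.0, 270.0, 345.0], 0.64), ([213.0, 233.0, 240.0, 260.0], 0.59)]
side module_a tip_of [([256.0, 332.0], 0.96), ([181.0, 198.0], 
[... 1024 characters left out ...]
_rot': array([ 3.14153558e+00, -9.29932653e-06,  1.57085140e+00]), 'ft_force': array([-0.32905318, -0.1002405 ,  0.51687465]), 'wrist_torque': array([ 0.00386161,  0.01079047, -0.04299391]), 'grip_force': 0.0, 'finger_gap': 85.64701967302574}
{'fx': 344.55517007662104, 'fy': 344.55517007662104, 'cx': 281.3580030902438, 'cy': 203.38091813957823, 'hand_eye': array([[-8.21093915e-05, -9.62449467e-01, -2.71460894e-01,
         6.91267649e+01],
       [ 9.99999986e-01, -3.93053923e-05, -1.63117183e-04,
         3.84550573e-01],
       [ 1.46322169e-04, -2.71460904e-01,  9.62449456e-01,
        -1.42859602e+02],
       [ 0.00000000e+00,  0.00000000e+00,  0.00000000e+00,
         1.00000000e+00]])}
```

Run:
```python
from h import *
a=cv2.imread("pics/scene0.png")[150:330,120:440]; b=cv2.imread("pics/side0.png")[140:380,130:340]
cv2.imwrite("pics/sceneC.png",cv2.resize(a,None,fx=2.5,fy=2.5,interpolation=cv2.INTER_CUBIC))
cv2.imwrite("pics/sideC.png",cv2.resize(b,None,fx=2.5,fy=2.5,interpolation=cv2.INTER_CUBIC))
P=[]
for c in ("scene","side"):
    m=manip.camera_model(c); K=np.array([[m["fx"],0,m["cx"]],[0,m["fy"],m["cy"]],[0,0,1]]); P.append(K@np.c_[m["R"],np.reshape(m["t"],3)])
def tri(p,q):
    X=cv2.triangulatePoints(P[0],P[1],np.array(p,float).reshape(2,1),np.array(q,float).reshape(2,1)).ravel(); X=X[:3]/X[3]
    r=P[0]@np.r_[X,1]; return X.round(), (r[:2]/r[2]-p).round(1)
for a in [(311,237),(349,213),(360,259),(169,255),(380,200)]:
  for b in [(256,332),(181,198),(246,284),(182,275),(258,180)]:
    X,e=tri(a,b)
    if np.abs(e).max()<4: print(a,b,X,e)
for n,a,b in [("foam",(364,214),(251,310)),("tester",(250,249),(237,216)),("mouth",(250,230),(241,197)),("seat",(251,237),(241,201))]: print(n,tri(a,b))
```

```text
(311, 237) (181, 198) [367. 201. 112.] [-1.8 -1.6]
(311, 237) (246, 284) [502.  81. -52.] [3.2 2.8]
(349, 213) (246, 284) [476.  -3.  19.] [-1.1 -0.9]
(360, 259) (182, 275) [347.  73.  -0.] [-2.  -1.4]
(169, 255) (258, 180) [595. 435.  -1.] [0.9 1.1]
(380, 200) (256, 332) [ 477. -115.   12.] [-0.1 -0.1]
foam (array([474., -54.,  -4.]), array([-1.4, -1.1]))
tester (array([505., 267.,   1.]), array([1. , 1.1]))
mouth (array([514., 263.,  56.]), array([-0.4, -0.4]))
seat (array([511., 264.,  40.]), array([-1.1, -1.2]))
```

View pics/sceneC.png

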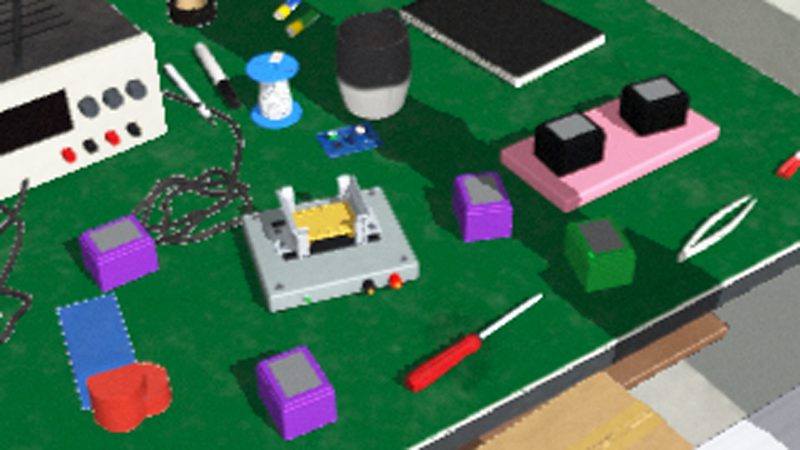

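View pics/sideC.png

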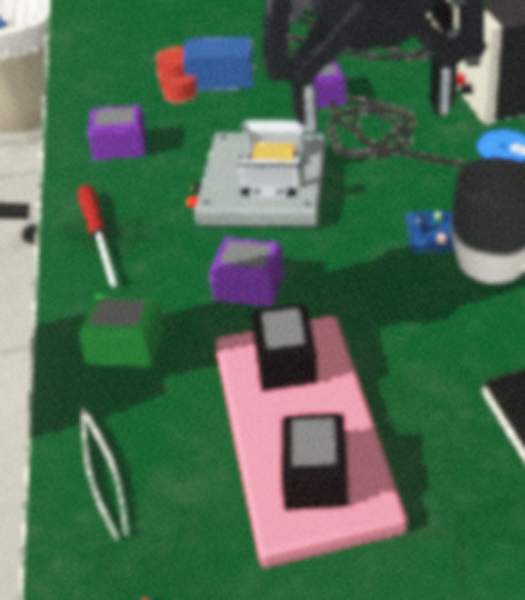

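Scene crop (2.5x): the two black modules are on the pink foam at crop (568,142) and (655,105), i.e. full-image (349,213) and (380,200). Look-alikes not meant: purple at crop (118,250), (482,207), (296,390), and green at (600,253). The tester is at crop (328,240). The side view agrees: the foam modules are at crop (284,345) and (314,460). I choose the black pair and check them close up with the wrist camera, using two wrist positions.

```bash
cat >> h.py <<'E'
import json
from scipy.spatial.transform import Rotation as Ro
def T():
    s=manip.state(); M=np.eye(4); M[:3,:3]=Ro.from_euler("xyz",s["ee_rot"]).as_matrix(); M[:3,3]=s["position"]
    return M@manip.camera_model("wrist")["hand_eye"]
m=manip.camera_model("wrist"); K=np.array([[m["fx"],0,m["cx"]],[0,m["fy"],m["cy"]],[0,0,1]])
def ray(C,px):  # camera centre, direction
    d=C[:3,:3]@np.linalg.inv(K)@np.r_[px,1]; return C[:3,3],d
def onz(C,px,z):
    o,d=ray(C,px); return o+d*(z-o[2])/d[2]
def tri(obs):
    A=np.zeros((3,3));b=np.zeros(3)
    for C,p in obs:
        o,d=ray(C,p); d=d/np.linalg.norm(d); Q=np.eye(3)-np.outer(d,d); A+=Q;b+=Q@o
    return np.linalg.solve(A,b)
def proj(C,X):
    q=K@(np.linalg.inv(C)@np.r_[X,1])[:3]; return q[:2]/q[2]
def shot(n,targets=()):
    C=T(); im=manip.grab_frame("wrist"); cv2.imwrite(f"pics/{n}.png",im[:,:,::-1]); np.save(f"pics/{n}.npy",C)
    for t in targets:
        print(n,t,[(np.round(d["centre"],1).tolist(),round(d["confidence"],2)) for d in manip.tip_of(t,"wrist")][:5])
    return C,im
E
python3 -c "
from h import *
shot('w0',['module_a','foam'])"
python3 -m jog '0 0 0 -0.8 -1.5 0 1;0 0 0 -1.6 -3 0 1;0 0 0 -1.6 -3 0 1;0 0 0 -1.6 -3 0 1;0 0 0 -1.6 -3 0 1;0 0 0 -1.6 -3 0 1;0 0 0 -1.6 -3 0 1;0 0 0 -1.6 -3 0 1;0 0 0 -1.6 -3 0 1;0 0 0 -1.6 -3 0 1'
python3 -c "
from h import *
shot('w1',['module_a','foam'])"
```

```text
w0 module_a [([209.5, 173.3], 0.89), ([193.4, 50.5], 0.86), ([216.4, 275.9], 0.59), ([85.4, 104.5], 0.56)]
w0 foam [([216.5, 222.1], 0.68), ([220.8, 275.6], 0.46), ([210.7, 171.3], 0.37)]
time: 2.25
position: [475.1, -39.9, 231.2]
ee_rot: [-3.141, 0.0, 1.571]
ft_force: [0.1, -0.3, 0.1]
finger_gap: 85.8
grip_force: 0.0
w1 module_a [([282.1, 133.2], 0.95), ([283.4, 243.7], 0.77), ([155.4, 63.9], 0.69)]
w1 foam [([281.6, 188.1], 0.94)]
```

View pics/w1.png

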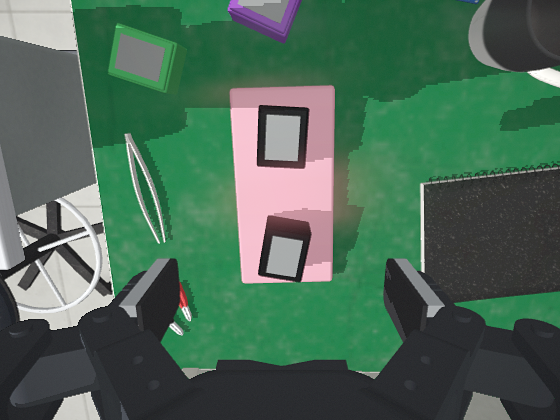

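The wrist view shows the black modules with grey plates at (283,137) and (285,257) on the pink foam. Each is turned a little. The green one at (140,58) and the purple one at (265,10) are off the foam and not meant.

```bash
cat >> h.py <<'E'
def plates(im,C,cents,z=58,r=40):
    """corner-fit the grey plate near each centre -> list of (corners px, centre px)"""
    hsv=cv2.cvtColor(im,cv2.COLOR_RGB2HSV); g=((hsv[:,:,1]<30)&(hsv[:,:,2]>100)).astype(np.uint8)
    g=cv2.morphologyEx(g,cv2.MORPH_OPEN,np.ones((3,3)))
    n,l,st,ce=cv2.connectedComponentsWithStats(g); out=[]
    for c in cents:
        k=min((i for i in range(1,n) if st[i,4]>150 and st[i,4]<6000),key=lambda i:np.hypot(*(ce[i]-c)))
        pts=cv2.findNonZero((l==k).astype(np.uint8)).reshape(-1,2)
        w=np.array([onz(C,p,z)[:2] for p in pts],np.float32)
        (cx,cy),(a,b),ang=cv2.minAreaRect(w); yaw=np.deg2rad(ang)
        ys=ang if b>a else ang-90  # angle of short side (module x) from world x, deg
        ys=(ys+90)%180-90
        out.append((ce[k],np.round([cx,cy,a,b,ys],1),st[k,4]))
    return out
E
python3 - <<'E'
from h import *
ims=[cv2.imread(f"pics/w{i}.png")[:,:,::-1].copy() for i in (0,1)]; Cs=[np.load(f"pics/w{i}.npy") for i in (0,1)]
p0=plates(ims[0],Cs[0],[(209,173),(216,290)]); p1=plates(ims[1],Cs[1],[(283,137),(285,257)])
for a,b in zip(p0,p1): print(a,b,"tri",tri([(Cs[0],a[0]),(Cs[1],b[0])]).round(1))
for a,b in (((209.5,173.3),(282.1,133.2)),((216.4,275.9),(283.4,243.7)),((216.5,222.1),(281.6,188.1))): print(tri([(Cs[0],a),(Cs[1],b)]).round(1))
E
```

```text
(array([201.80172414, 180.60344828]), array([475.8,   1.6,  40.5,  30.5,  -2.9]), np.int32(1392)) (array([281.85695538, 137.34711286]), array([475.9,   1.7,  40.5,  30.5,  -3.1]), np.int32(1524)) tri [475.9   2.1  58. ]
(array([210.78585086, 291.83173996]), array([ 477.8, -114.9,   40.5,   30.5,  -10.1]), np.int32(1046)) (array([283.82224168, 256.07530648]), array([ 477.9, -114.9,   40.3,   30.5,  -10.1]), np.int32(1142)) tri [ 477.9 -114.3   58.4]
[476.3   3.1  24.8]
[ 477.5 -115.    23.3]
[475.8 -59.   -1.2]
```

```bash
python3 -m jog '0 0 1.5 0.8 0.03 0 1;0 0 3 1.67 0.03 0.5 1;0 0 3 1.67 0.03 1.5 1;0 0 3 1.67 0.03 2.7 1;0 0 3 1.67 0.03 3.9 1;0 0 3 1.67 0.03 5 1;0 0 3 1.67 0.03 5.6 1;0 0 3 1.67 0.03 5.6 1;0 0 3 1.67 0.03 5.6 1;0 0 3 1.67 0.03 5.6 1'
python3 -c "
from h import *
C,im=shot('w2')
print(manip.state()['position'],manip.state()['ee_rot'])"
```

```text
time: 3.4
position: [477.0, 1.8, 92.6]
ee_rot: [3.139, -0.0, 1.518]
ft_force: [0.0, 0.0, -0.3]
finger_gap: 85.3
grip_force: 0.0
[477.04459894   1.7830392   92.66931646] [ 3.13856816e+00 -2.20165802e-04  1.51850097e+00]
```

View pics/w2.png

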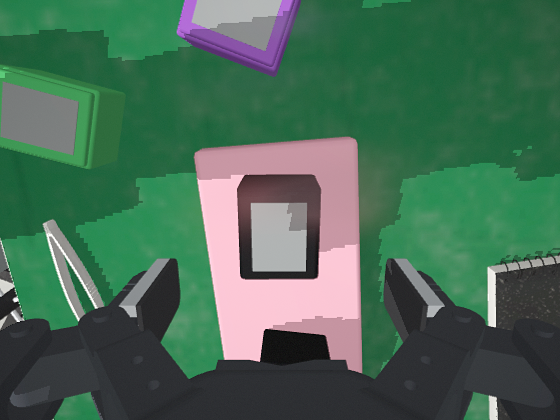

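The close view confirms a black module with a grey plate, centred between the pads at (278,228) and square to them. I descend and grip it.

```bash
python3 -m jog '0 0 0 0 -0.04 0.7 1;0 0 0 0 -0.04 1.4 1;0 0 0 0 -0.04 2.1 1;0 0 0 0 -0.04 2.65 1;0 0 0 0 -0.04 2.65 1;0 0 0 0 -0.04 2.65 0;0 0 0 0 -0.04 2.65 0;0 0 0 0 -0.04 2.65 0;0 0 0 0 -0.04 2.65 0;0 0 0 0 -0.04 2.65 0' 70
```

```text
time: 4.45
position: [476.1, 1.9, 26.4]
ee_rot: [3.139, -0.0, 1.518]
ft_force: [0.1, 0.3, 5.6]
finger_gap: 45.0
grip_force: 73.8
```

```bash
python3 -m jog '0 0 0 0 0 -0.4 0;0 0 0 0 0 -0.8 0;0 0 0 0 0 -1.2 0;0 0 0 0 0 -1.4 0;0 0 0 0 0 -1.4 0;0 0 0 0 0 -1.4 0;0 0 0 0 0 -1.4 0;0 0 0 0 0 -1.4 0;0 0 0 0 0 -1.4 0;0 0 0 0 0 -1.4 0'
python3 -c "
from h import *
s=manip.state();print(s['ft_force'],s['wrist_torque'])"
```

```text
time: 5.45
position: [474.6, 1.8, 59.8]
ee_rot: [-3.141, 0.0, 1.519]
ft_force: [0.3, -0.1, -4.0]
finger_gap: 45.3
grip_force: 72.8
[ 0.31524056 -0.12028358 -4.01132777] [0.00632284 0.00541494 0.00731323]
```

About 4 N, so this is the heavy one. I set it back and go for the other.

```bash
python3 -m jog '0 0 0 0 0 0.5 0;0 0 0 0 0 0.9 0;0 0 0 0 0 1.2 0;0 0 0 0 0 1.35 0;0 0 0 0 0 1.4 0;0 0 0 0 0 1.4 0;0 0 0 0 0 1.4 0;0 0 0 0 0 1.4 1;0 0 0 0 0 1.4 1;0 0 0 0 0 1.4 1'
python3 -m jog '0 0 0 0 0 0 1;0 0 0 0 0 -1 1;0 0 0 0 0 -2.5 1;0 0 0 0 0 -4 1;0 0 3.5 -1.5 0 -4 1;0 0 7 -3 0.2 -4 1;0 0 7 -4.65 0.3 -4 1;0 0 7 -4.65 0.3 -4 1;0 0 7 -4.65 0.3 -4 1;0 0 7 -4.65 0.3 -4 1'
python3 - <<'E'
from h import *
s=manip.state()
Rm=Ro.from_euler("xyz",s["ee_rot"]).as_matrix()
print("units",Rm.T@(np.array([477.9,-114.6,26])-s["position"])/25, np.rad2deg(s["ee_rot"][2])-80)
C,im=shot('w3',['module_a'])
E
```

```text
time: 6.45
position: [475.7, 1.9, 25.4]
ee_rot: [3.14, -0.0, 1.518]
ft_force: [-0.0, 0.4, 0.4]
finger_gap: 84.9
grip_force: 0.0
time: 7.45
position: [476.2, -113.3, 124.8]
ee_rot: [-3.141, -0.001, 1.398]
ft_force: [-0.3, 0.7, -0.7]
finger_gap: 85.2
grip_force: 0.0
units [-0.04477261  0.07645239  3.95325751] 0.09486490461644337
w3 module_a [([284.6, 205.6], 0.7), ([248.5, 37.7], 0.62)]
```

View pics/w3.png

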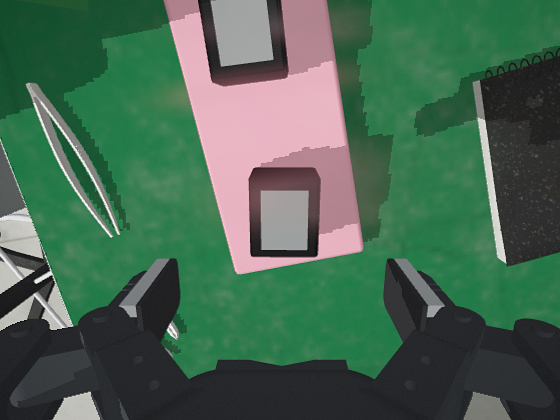

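The second black module at (285,211) is square to the gripper and centred. The heavy one at (243,35) stands upright on the foam again.

```bash
python3 -m jog '0 0 0 -0.04 0.08 1.2 1;0 0 0 -0.04 0.08 2.4 1;0 0 0 -0.04 0.08 3.2 1;0 0 0 -0.04 0.08 3.7 1;0 0 0 -0.04 0.08 3.95 1;0 0 0 -0.04 0.08 3.95 0;0 0 0 -0.04 0.08 3.95 0;0 0 0 -0.04 0.08 3.95 0;0 0 0 -0.04 0.08 3.95 0;0 0 0 -0.04 0.08 3.95 0' 50
python3 -m jog '0 0 0 0 0 -0.4 0;0 0 0 0 0 -0.8 0;0 0 0 0 0 -1.2 0;0 0 0 0 0 -1.4 0;0 0 0 0 0 -1.4 0;0 0 0 0 0 -1.4 0;0 0 0 0 0 -1.4 0;0 0 0 0 0 -1.4 0;0 0 0 0 0 -1.4 0;0 0 0 0 0 -1.4 0'
```

```text
time: 8.55
position: [479.3, -116.3, 27.6]
ee_rot: [3.139, -0.0, 1.396]
ft_force: [0.7, 0.1, 6.0]
finger_gap: 45.3
grip_force: 52.7
time: 9.55
position: [477.8, -116.0, 61.1]
ee_rot: [-3.141, 0.0, 1.396]
ft_force: [-0.3, -0.0, -1.6]
finger_gap: 45.0
grip_force: 52.0
```

1.6 N: this is the light dummy. I set it back and return to the heavy one.

```bash
python3 -m jog '0 0 0 0 0 0.5 0;0 0 0 0 0 0.9 0;0 0 0 0 0 1.2 0;0 0 0 0 0 1.35 0;0 0 0 0 0 1.4 0;0 0 0 0 0 1.4 0;0 0 0 0 0 1.4 0;0 0 0 0 0 1.4 1;0 0 0 0 0 1.4 1;0 0 0 0 0 1.4 1'
python3 -m jog '0 0 0 0 0 0 1;0 0 0 0 0 -1 1;0 0 0 0 0 -2.5 1;0 0 0 0 0 -4 1;0 0 -3.5 1.5 -0.3 -4 1;0 0 -7 3 -0.6 -4 1;0 0 -7 4.63 -0.92 -4 1;0 0 -7 4.63 -0.92 -4 1;0 0 -7 4.63 -0.92 -4 1;0 0 -7 4.63 -0.92 -4 1'
python3 - <<'E'
from h import *
C,im=shot('w4',['module_a','foam'])
p=plates(im,C,[(280,210),(320,370)],z=58); print(p)
s=manip.state(); Rm=Ro.from_euler("xyz",s["ee_rot"]).as_matrix(); c=p[0][1]
print("units",Rm.T@(np.array([c[0],c[1],26])-s["position"])/25, "az",np.rad2deg(s["ee_rot"][2])-90-c[4])
E
```

```text
time: 10.55
position: [478.1, -116.0, 26.0]
ee_rot: [-3.142, 0.0, 1.396]
ft_force: [-0.3, 0.2, -0.2]
finger_gap: 85.0
grip_force: 0.0
time: 11.55
position: [475.4, 0.6, 126.1]
ee_rot: [-3.141, 0.001, 1.517]
ft_force: [-0.0, -0.4, -0.1]
finger_gap: 85.1
grip_force: 0.0
w4 module_a [([290.5, 335.4], 0.92), ([249.1, 30.6], 0.9), ([105.1, 116.6], 0.7), ([279.9, 201.2], 0.64)]
w4 foam [([291.1, 262.5], 0.87)]
[(array([278.93517192, 215.96167622]), array([474.2,   1. ,  39.9,  30.3,  -3.1]), np.int32(2792)), (array([292.41789216, 353.40196078]), array([ 479.1, -104.8,   19.6,   30.4,   80.2]), np.int32(816))]
units [ 0.02463529 -0.05035336  4.00664499] az -0.06312926628737037
```

View pics/w4.png

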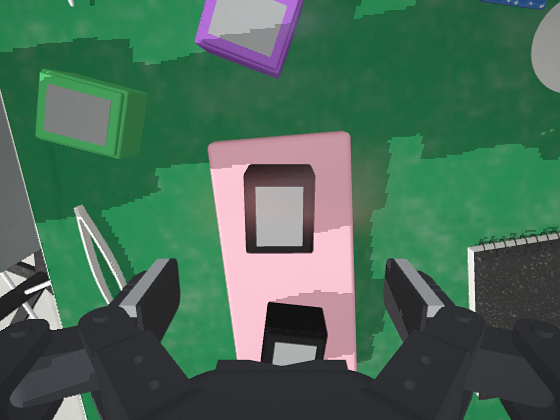

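The heavy module at (279,210) is centred and square, and the dummy at (295,340) stands upright. I grip and lift the heavy one.

```bash
python3 -m jog '0 0 0 0.02 -0.02 1.2 1;0 0 0 0.02 -0.02 2.4 1;0 0 0 0.02 -0.02 3.2 1;0 0 0 0.02 -0.02 3.7 1;0 0 0 0.02 -0.02 4 1;0 0 0 0.02 -0.02 4 0;0 0 0 0.02 -0.02 4 0;0 0 0 0.02 -0.02 4 0;0 0 0 0.02 -0.02 4 0;0 0 0 0.02 -0.02 4 0' 90
python3 -m jog '0 0 0 0 0 -0.4 0;0 0 0 0 0 -0.8 0;0 0 0 0 0 -1.2 0;0 0 0 0 0 -1.6 0;0 0 0 0 0 -2 0;0 0 0 0 0 -2 0;0 0 0 0 0 -2 0;0 0 0 0 0 -2 0;0 0 0 0 0 -2 0;0 0 0 0 0 -2 0'
python3 -m jog '0 0 0 0 0 -1 0;0 0 0 0 0 -2 0;0 0 0 0 0 -3 0;0 0 0 0 0 -4 0;0 0 0 1 0 -5 0;0 0 0 2 0.5 -6 0;0 0 0 3 1 -6 0;0 0 0 4 1.3 -6 0;0 0 0 4 1.3 -6 0;0 0 0 4 1.3 -6 0'
python3 -c "
from h import *
shot('w5',['tester','seat','mouth'])"
python3 -m jog '0 0 0 1 0 0 0;0 0 0 2 0 0 0;0 0 0 3 0 0 0;0 0 0 4 0 0 0;0 0 0 4 0 0 0;0 0 0 4 0 0 0;0 0 0 4 0 0 0;0 0 0 4 0 0 0;0 0 0 4 0 0 0;0 0 0 4 0 0 0'
python3 -c "
from h import *
shot('w6',['tester','seat','mouth'])
a=cv2.imread('pics/w5.png');b=cv2.imread('pics/w6.png');cv2.imwrite('pics/w56.png',cv2.resize(np.hstack([a,b]),(800,300),interpolation=cv2.INTER_AREA))"
```

```text
time: 12.7
position: [475.8, 2.4, 27.5]
ee_rot: [3.14, -0.0, 1.518]
ft_force: [-1.2, -0.6, 5.3]
finger_gap: 44.7
grip_force: 93.5
time: 13.7
position: [474.6, 2.5, 75.8]
ee_rot: [-3.141, 0.0, 1.519]
ft_force: [0.0, -0.3, -4.6]
finger_gap: 44.9
grip_force: 92.8
time: 14.7
position: [512.1, 101.2, 225.5]
ee_rot: [-3.14, 0.001, 1.52]
ft_force: [0.4, -0.4, -4.7]
finger_gap: 44.8
grip_force: 93.9
w5 tester []
w5 seat []
w5 mouth []
time: 15.9
position: [518.0, 199.9, 226.4]
ee_rot: [3.141, 0.0, 1.517]
ft_force: [0.6, -0.8, -3.9]
finger_gap: 45.0
grip_force: 93.9
w6 tester [([268.7, 108.4], 0.74), ([268.3, 104.6], 0.66), ([510.1, 306.2], 0.58)]
w6 seat [([268.6, 107.0], 0.69), ([480.7, 161.7], 0.33)]
w6 mouth [([266.9, 108.2], 0.78), ([279.8, 260.1], 0.6)]
```

View pics/w56.png

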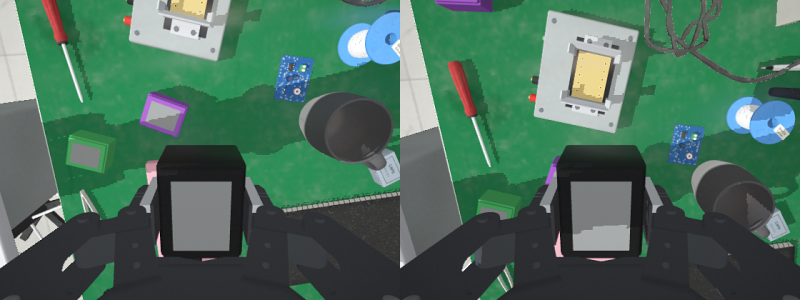

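Left (w5): the tester is cut off at the top. Right (w6): the gold plate is fully visible at about (592,77) in the montage, i.e. (267,107) in w6. The tester is turned by about 8°, and the module hangs square in the gripper. I take one more view for triangulation.

```bash
python3 -m jog '0 0 0 0.7 -0.5 0 0;0 0 0 1.4 -1 0 0;0 0 0 1.4 -1.5 0 0;0 0 0 1.4 -1.5 0 0;0 0 0 1.4 -1.5 0 0;0 0 0 1.4 -1.5 0 0;0 0 0 1.4 -1.5 0 0;0 0 0 1.4 -1.5 0 0;0 0 0 1.4 -1.5 0 0;0 0 0 1.4 -1.5 0 0'
cat > t.py <<'E'
from h import *
def gold(n):
    im=cv2.imread(f"pics/{n}.png"); C=np.load(f"pics/{n}.npy"); hsv=cv2.cvtColor(im,cv2.COLOR_BGR2HSV)
    def big(g,k):
        g=cv2.morphologyEx(g.astype(np.uint8),cv2.MORPH_CLOSE,np.ones((k,k))); nn,l,st,ce=cv2.connectedComponentsWithStats(g)
        i=1+np.argmax(st[1:,4]); return (l==i).astype(np.uint8),ce[i]
    m,c=big((hsv[:,:,0]>15)&(hsv[:,:,0]<32)&(hsv[:,:,1]>70)&(hsv[:,:,2]>120),5)
    w=np.array([onz(C,p,38)[:2] for p in cv2.findNonZero(m).reshape(-1,2)],np.float32)
    r=cv2.minAreaRect(w); print(n,"gold px",c.round(1),"rect",np.round(r[0],1),np.round(r[1],1),round(r[2],1))
    y0,x0=int(c[1]),int(c[0]); win=np.zeros(m.shape,bool); win[max(0,y0-110):y0+95,max(0,x0-95):x0+95]=1
    b,cb=big((hsv[:,:,1]<45)&(hsv[:,:,2]>95)&win,1)
    w=np.array([onz(C,p,24)[:2] for p in cv2.findNonZero(b).reshape(-1,2)],np.float32)
    r=cv2.minAreaRect(w); print("   base",np.round(r[0],1),np.round(r[1],1),round(r[2],1))
    return C,c,cv2.boxPoints(cv2.minAreaRect(cv2.findNonZero(m).reshape(-1,2).astype(np.float32))).mean(0)
E
python3 - <<'E'
from t import *
shot('w7',['tester','seat','mouth'])
a=gold('w6');b=gold('w7'); print(tri([a[:2],b[:2]]).round(1),tri([(a[0],a[2]),(b[0],b[2])]).round(1))
cv2.imwrite("pics/w7c.png",cv2.resize(cv2.imread("pics/w7.png")[40:280,180:480],None,fx=2.5,fy=2.5,interpolation=cv2.INTER_CUBIC))
E
```

```text
time: 17.1
position: [482.4, 237.4, 226.3]
ee_rot: [3.142, 0.0, 1.518]
ft_force: [0.3, 0.7, -4.2]
finger_gap: 44.6
grip_force: 93.9
w7 tester [([303.6, 145.6], 0.75)]
w7 seat [([307.8, 142.6], 0.66)]
w7 mouth [([311.4, 151.8], 0.94)]
w6 gold px [266.8 106.7] rect [508.3 268.2] [57.9 42.5] 74.9
   base [498.7 270.8] [138.8 119.9] 74.9
w7 gold px [306.7 145.4] rect [508.3 268.3] [57.8 42.4] 74.9
   base [498.4 271.4] [138.7 120.4] 75.2
[508.5 269.2  37.5] [508.4 269.2  42.5]
```

View pics/w7c.png

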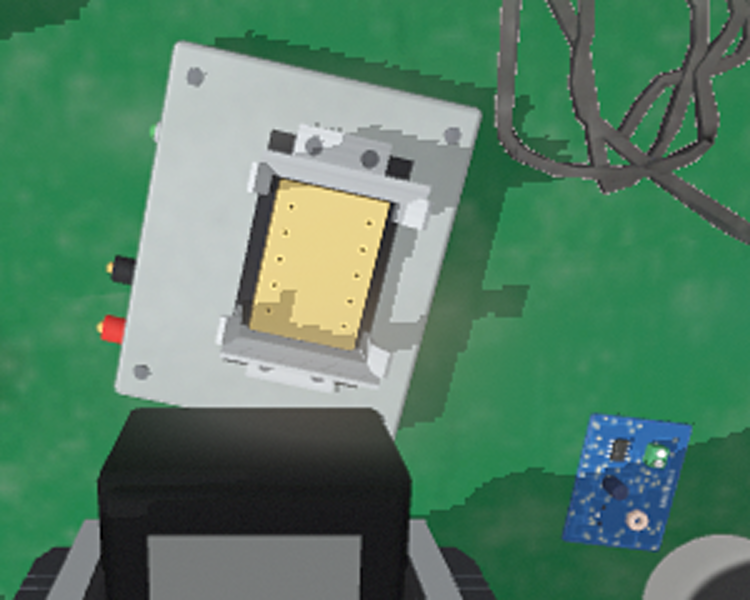

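The gold plate measures (508.4, 268.5, 38) in both views, with the tester yaw at −15°. Next I measure how the module sits in the hand.

```bash
sed -i 's/<6000/<12000/' h.py
python3 - <<'E'
from h import *
for n,pos,yaw in (("w5",[512.1,101.2,225.5],1.520),("w7",[482.4,237.4,226.3],1.518)):
    im=cv2.imread(f"pics/{n}.png")[:,:,::-1].copy(); C=np.load(f"pics/{n}.npy")
    for h in (29,31):
        p=plates(im,C,[(282,303)],z=pos[2]+h)[0]; Rm=Ro.from_euler("xyz",[np.pi,0,yaw]).as_matrix()
        print(n,h,p,"tool xy",(Rm.T@(np.r_[p[1][:2],0]-np.r_[pos[:2],0])).round(1)[:2])
s=manip.state(); Rm=Ro.from_euler("xyz",s["ee_rot"]).as_matrix()
print("units to seat xy, TCP z=115",Rm.T@(np.array([508.4,268.5,115])-s["position"])/25,s["position"])
E
```

```text
w5 29 (array([281.38212615, 301.32739224]), array([512.4,  99.1,  40.7,  30.5,  -2.9]), np.int32(7911)) tool xy [-2.1  0.4]
w5 31 (array([281.38212615, 301.32739224]), array([512.5, 100.3,  39.9,  30. ,  -2.9]), np.int32(7911)) tool xy [-0.9  0.4]
w7 29 (array([281.30701418, 301.90098377]), array([482.6, 235.1,  40.2,  30.6,  -3. ]), np.int32(7827)) tool xy [-2.3  0.3]
w7 31 (array([281.30701418, 301.90098377]), array([482.7, 236.3,  39.5,  30.1,  -3. ]), np.int32(7827)) tool xy [-1.1  0.4]
units to seat xy, TCP z=115 [1.29471764 0.97935065 4.45216269] [482.25255287 237.46134035 226.30429647]
```

```bash
python3 -m jog '0 0 6 0.7 0.5 0 0;0 0 12 1.35 0.98 0 0;0 0 12 1.35 0.98 1 0;0 0 12 1.35 0.98 2.2 0;0 0 12 1.35 0.98 3.4 0;0 0 12 1.35 0.98 4.4 0;0 0 12 1.35 0.98 5.1 0;0 0 12 1.35 0.98 5.5 0;0 0 12 1.35 0.98 5.5 0;0 0 12 1.35 0.98 5.5 0'
python3 - <<'E'
from h import *
C,im=shot('w8')
s=manip.state(); print(s["position"],s["ee_rot"]); p=plates(im,C,[(282,303)],z=s["position"][2]+29.5)[0]; print(p)
Rm=Ro.from_euler("xyz",s["ee_rot"]).as_matrix()
print("units",Rm.T@(np.array([508.8,270,50])-s["position"])/25, "plate err units",Rm.T@(np.array([508.4,268.5,0])-np.r_[p[1][:2],0])/25)
sd=manip.grab_frame("side")
cv2.imwrite("pics/w8v.png",np.hstack([im[:,:,::-1][:,130:430],cv2.resize(sd[140:260,160:300,::-1],(490,420),interpolation=cv2.INTER_CUBIC)]))
E
```

```text
time: 18.3
position: [509.2, 270.3, 89.6]
ee_rot: [3.14, -0.001, 1.309]
ft_force: [0.1, -1.1, -3.9]
finger_gap: 44.7
grip_force: 94.5
[509.57311712 270.50064555  90.17403875] [ 3.13950486e+00 -1.98870161e-03  1.30905554e+00]
(array([281.32344705, 301.90364053]), array([508.9, 268.7,  39.8,  30.5, -15. ]), np.int32(7856))
units [-0.03054162 -0.02804432  1.60684894] plate err units [-1.29027512e-02 -1.72486292e-02 -6.16715015e-05]
```

View pics/w8v.png

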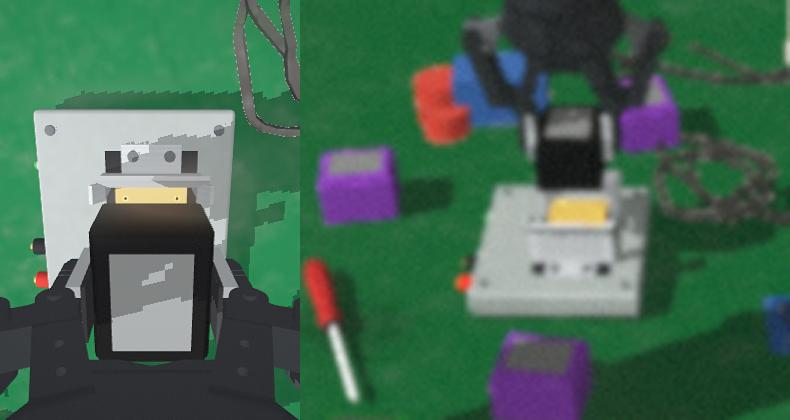

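Left (wrist view): the module hangs square above the nest, with the gold plate and far guide just ahead at (150,190). Right (side view): it is above the guides, so I descend in steps.

```bash
python3 -m jog '0 0 0 -0.02 -0.02 0.2 0;0 0 0 -0.02 -0.02 0.4 0;0 0 0 -0.02 -0.02 0.6 0;0 0 0 -0.02 -0.02 0.75 0;0 0 0 -0.02 -0.02 0.9 0;0 0 0 -0.02 -0.02 1.05 0;0 0 0 -0.02 -0.02 1.2 0;0 0 0 -0.02 -0.02 1.35 0;0 0 0 -0.02 -0.02 1.4 0;0 0 0 -0.02 -0.02 1.4 0'
```

```text
time: 19.4
position: [507.7, 269.4, 53.5]
ee_rot: [-3.141, 0.0, 1.309]
ft_force: [-0.2, -0.2, -3.6]
finger_gap: 44.7
grip_force: 94.5
```

```bash
python3 -m jog '0 0 0 0 0 0.08 0;0 0 0 0 0 0.16 0;0 0 0 0 0 0.24 0;0 0 0 0 0 0.3 0;0 0 0 0 0 0.36 0;0 0 0 0 0 0.42 0;0 0 0 0 0 0.48 0;0 0 0 0 0 0.48 0;0 0 0 0 0 0.48 0;0 0 0 0 0 0.48 0'
```

```text
time: 20.4
position: [507.9, 269.6, 42.1]
ee_rot: [3.141, -0.0, 1.309]
ft_force: [-2.8, -1.3, 6.1]
finger_gap: 44.4
grip_force: 95.1
```

```bash
python3 -m jog '0 0 0 0 0 0.02 0;0 0 0 0 0 0.04 0;0 0 0 0 0 0.04 0;0 0 0 0 0 0.04 0;0 0 0 0 0 0.04 0;0 0 0 0 0 0.04 0;0 0 0 0 0 0.04 0;0 0 0 0 0 0.04 0;0 0 0 0 0 0.04 0;0 0 0 0 0 0.04 0'
python3 - <<'E'
from h import *
C,im=shot('w9'); s=manip.state(); print(s["position"],s["ee_rot"],s["ft_force"])
print(plates(im,C,[(282,303)],z=s["position"][2]+29.5)[0])
sd=manip.grab_frame("side")
cv2.imwrite("pics/w9v.png",np.hstack([im[:,:,::-1][:,130:430],cv2.resize(sd[170:350,160:350,::-1],(443,420),interpolation=cv2.INTER_CUBIC)]))
E
```

```text
time: 21.4
position: [507.9, 269.6, 41.0]
ee_rot: [3.141, -0.0, 1.309]
ft_force: [-2.8, -1.1, 5.4]
finger_gap: 44.6
grip_force: 95.2
[507.90907081 269.57137919  40.98672217] [ 3.14145805e+00 -6.51341894e-05  1.30908370e+00] [-3.59608072 -1.38806908  4.48724011]
(array([281.28676939, 301.89265249]), array([507.7, 267.6,  40. ,  30.5, -15. ]), np.int32(7853))
```

View pics/w9v.png

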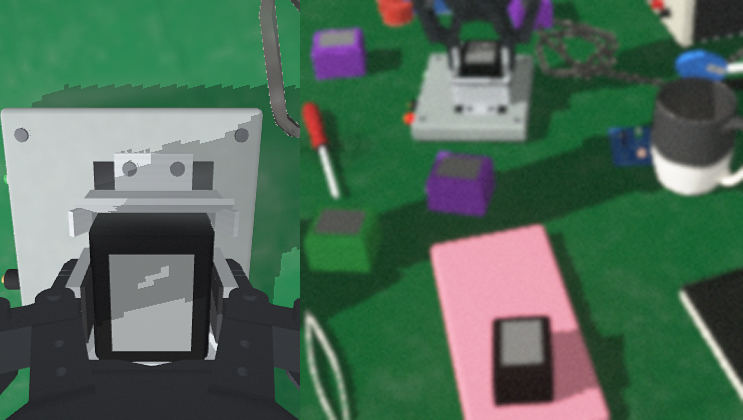

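The module is down between the guides and has not slipped in the grip. The dummy stands upright on the foam at (522,360) in the right half of the picture. The estimated press is about 7 mm, so I hand in.

```bash
python3 -c "
from rig import manip
print(manip.hand_in())"
```

```text
the job is handed in; nothing more can be done
None
```

I handed the job in with the heavier module (about 4.5 N against 1.6 N) gripped in the tester and pressed down an estimated 7 mm, and the light dummy upright on the foam; the hand-in gave no verdict.

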